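Close the vial canister and hold a temperature probe in its port

ROBOT

A 6-joint arm with a two-finger parallel gripper is mounted at the origin on the work surface. World frame = base frame: x ahead of the robot, y to its left, z up, the work surface at z = 0. Lengths are in m, angles in rad, forces in N, time in s.
With the tool pointing down it reaches from about 0.35 to 0.775 m from the base axis. Payload 5.5 kg.
Tool frame: the origin (TCP) lies at the very end of the fingers, on their centre line; the grasp point (between the pads) lies 19 mm behind it; y points along the fingers, z is the direction in which the jaws open and shut, and the axes are right-handed (so a half turn about y gives the same grasp; the last joint's range is limited). The gripper opens to 85 mm and grips with 20 to 120 N. Pads are 22 mm wide; open, the fingers measure 114 mm over their backs; the gripper's body (76 mm by 85 mm) begins 54 mm behind the grasp point. The pads swing forward as they close: fully open they stand 13 mm farther back than shut.
Start: joints at [-1.381, 0.313, 0.046, 1.304, 0, 1.431], TCP at [0.186, -0.544, 0.231] pointing down, gripper open.
Joint ranges: [-2.76, 2.76], [-0.86, 1.69], [-1.03, 1.26], [-2.2, 2.34], [-1.47, 1.5], [-3.14, 3.14]. Speed limits (rad/s): [2.57, 2.57, 3.14, 3.14, 3.14, 3.14].

INTERFACE

Orientations are given as a unit quaternion [w, x, y, z].
In Python, from workcell import env gives the robot as it stands.
- The arm moves only by the shell command python3 -m inch 'ROWS' [OPENING] [FORCE]. ROWS is JSON, a list that holds one entry, the list of rows, each a list of 4 numbers: the shift along the tool's x, y, z in mm, then the turn about the tool's y in degrees. In form: [[[tx, ty, tz, spin], ...]]. A call has 1 to 10 rows; each row is the pose to reach, as a shift and turn from the pose commanded when the call began, along the tool's axes at that moment; what a row does not reach only later rows make up. A row lasts 1/10 s, in which the tool goes at most 50 mm and 8.59 degrees, less where a joint would pass 70% of its speed; a pose out of reach is approached as far as the arm can. A call with a gripper value outside its range is refused whole. OPENING is the finger opening in mm, from 0 to 85.4, set as the call begins (- or left out, the last holds). The fingers move at their own pace and stop on an object; FORCE is the grip in N (left out, the last holds). Time passes only in rows, so rows that repeat a pose let the fingers close. It gives the time, the measured TCP pose, the force and the opening at its end, in the units of the state.
- env.get_state(): the state, without advancing time (a new reading comes with each control period).
- env.read_camera(name): name is "scene" or "top" or "wrist"; returns the picture (480x640x3 uint8, blue, green, red); there is no depth.
- env.camera_model(name): a dict with "fx", "fy", "cx", "cy" (pixels), "R" (3x3) and "t" (3): a world point X has camera coordinates R X + t; the wrist camera has in their place "mount" (4x4, takes a point from camera to tool coordinates, whose origin is the TCP and whose axes are the tool frame's). Camera axes: x right, y down, z forward; pixel columns grow to the right and rows downward; lengths in m; the calibration is good to about 2 mm. The wrist camera is an equidistant fisheye: a pixel r from the principal point sees the ray r / f radians off the axis. A picture is of the moment at which its call begins: read the wrist's pose just before it. camera_model takes no time and is no camera call.
- env.hand_in(): hands the job in, once; it reports no verdict.
The state is a dict: "clock": time; "joint_pos": joint angles; "qvel": joint speeds; "tau": joint torques, N m; "tcp_pos": TCP position; "orientation": TCP orientation; "wrist_force": force on the tool from outside, world axes, zero at the start; "ft_torque": the same for the moment, N m; "finger_gap": finger opening in m.
Only numpy, scipy, OpenCV 4.12 (cv2) and the standard library are available. Lean on these libraries where they do the work, as an engineer would, in place of code of your own. Each camera call takes 0.05 s, during which the arm holds its last target.

TASK

Take the core temperature of the purple lot: set the lid with the purple neck down on the canister of purple-capped vials until it is fully home, and let go of it (do not drop it on). Then take the blue-handled probe out of its stand and lower it upright through the lid's port, touching neither the port nor the vials, until the black depth mark on the stem is level with the top of the neck; finish while still holding it there, centred, upright and still. Leave the amber lid, the logger, the forceps and the bottle where they are.

Things in the scene. Friction and masses are not known exactly. Their poses are not given: they have to be found in the camera images.
- purple_canister: round white insulated canister, purple band, fixed, 124 mm across, 85 high, open top: bore 98 across, inner floor 12 mm above the bench. In it nine glass vials with purple caps stand in a ring rack (vials 16 mm across, tops 47 mm above the bench, centres 38 mm from the axis); the middle, 54 mm across, is empty. Origin: centre of its underside; z up
- purple_canister_rim (a point): centre of the purple canister's mouth, level with its flat rim, 85 mm above the bench
- amber_canister: a second canister of the same make and size with an amber (orange) band and amber-capped vials, fixed to the bench, open; not part of the job. Origin: centre of its underside
- purple_lid: loose lid, about 0.16 kg, lying plug-down on the bench. From below: dark plug 89 mm across, 14 high; white disc 120 across, 10 thick; upright purple neck 38 across, 26 high, the grip. A 24 mm bore, the probe port, runs down through all of it on the axis. Its turn does not matter. Origin: centre of the plug's underside, z up. Fully home, disc on the rim, the origin is 71 mm above the bench
- port_top (a point): centre of the port's mouth at the top of the purple neck (50 mm above the purple lid's origin)
- port_bottom (a point): centre of the port's lower end, at the purple lid's origin
- amber_lid: the same lid with an amber (orange) neck, belonging to the other canister; leave it. Origin: centre of the plug's underside
- probe_stand: probe stand fixed to the bench: dark foot 84 mm across, upright aluminium tube 30 mm across with an open top 118 mm above the bench, bore 15 mm. Origin: centre of its underside
- probe: cordless stem thermometer, about 0.09 kg, standing upright in the stand, shoulder on the tube's top. From the tip up: steel stem 7 mm across to 98 mm, ferrule 12 across to 110, black shoulder 30 across to 116, round blue handle (the grip) 24 across from 116 to 190 mm. Origin: the tip, 8 mm above the bench while in the stand; z along the stem towards the handle
- probe_mark (a point): middle of the black depth mark, a 3 mm band on the stem 86 mm above the tip
- logger: loose white temperature logger, a flat box 46 x 72 x 22 mm, on the bench; leave it. Origin: centre of its underside
- forceps: loose steel forceps lying on the bench, 145 mm long along x, 7 mm high; leave them. Origin: middle of the underside
- bottle: loose pale grey bottle with white cap, 48 mm across, 110 mm high; leave it standing. Origin: centre of its underside

How it is judged:
By the outcome, as a careful person would: the job done as asked, in the order asked, and still so for the second after the job is handed in, while the arm keeps its last pose, push and grip.
It also fails if it takes over 51 s, if anything falls off the work surface, if the arm or the gripper's body presses on something with over 40 N, if the wrist force passes 120 N, or if a joint passes its speed limit or range.

## Working session

There is one attempt and no reset: what is moved stays moved. The work goes in short steps, Python scripts to look and compute and a shell command to move; the robot and the scene stay as the last step left them, time stands still between calls to the robot, and variables do not carry over. Pictures are saved under pics/ and viewed, and the job is handed in when it is done.

```bash
ls; mkdir -p pics
python3 - <<'E'
from workcell import env
import cv2, numpy as np
s=env.get_state(); print(s)
for n in ("scene","top","wrist"):
    cv2.imwrite(f"pics/{n}0.png",env.read_camera(n)); print(n,env.camera_model(n))
E
```

```text
pics
{'clock': 0.0, 'joint_pos': array([-1.38061944e+00,  3.13993044e-01,  4.49979692e-02,  1.30362420e+00,
       -1.50551277e-05,  1.43119097e+00]), 'qvel': array([0.00014989, 0.0026861 , 0.00065987, 0.00018611, 0.00151639,
       0.00018815]), 'tau': array([ 7.19571435e-04, -4.80628216e+01,  2.98533046e+01,  1.94080733e-02,
       -2.93429448e-04, -2.07542655e-06]), 'tcp_pos': array([ 0.18609204, -0.54351193,  0.23042084]), 'orientation': array([ 0.11604634, -0.11608957,  0.69815963, -0.69687129]), 'wrist_force': array([-0.65950391, -1.11275305,  0.08166998]), 'ft_torque': array([0.01351808, 0.02020653, 0.0238181 ]), 'finger_gap': 0.08529691874393412}
scene {'fx': 563.0821432250294, 'fy': 563.0821432250294, 'cx': 318.232852466101, 'cy': 238.1513673957892, 'R': array([[ 0.80539702,  0.59266434, -0.00919934],
       [ 0.3672836 , -0.51117875, -0.77704507],
       [-0.46522941,  0.62245101, -0.62937773]]), 't': array([-0.43895574, -0.13640395,  1.53843088])}
top {'fx': 515.5568354235971, 'fy': 515.5568354235971, 'cx': 323.8913220402984, 'cy': 243.60589372652328, 'R': array([[-0.02942181, -0.99942484,  0.01686239],
       [-0.9928991 ,  0.02727608, -0.11579028],
       [ 0.11526375, -0.02014941, -0.99313054]]), 't': array([-0.00517978,  0.57702194,  1.17209273])}
wrist {'fx': 371.64829954431775, 'fy': 371.64829954431775, 'cx': 315.2471968349903, 'cy': 239.19865671992386, 'mount': array([[-2.22793317e-04,  9.45581530e-01,  3.25385189e-01,
        -8.35034877e-02],
       [ 1.28168793e-04, -3.25385167e-01,  9.45581555e-01,
        -1.44294604e-01],
       [ 9.99999967e-01,  2.52373478e-04, -4.87004028e-05,
        -4.04183270e-04],
       [ 0.00000000e+00,  0.00000000e+00,  0.00000000e+00,
         1.00000000e+00]])}
```

View pics/scene0.png

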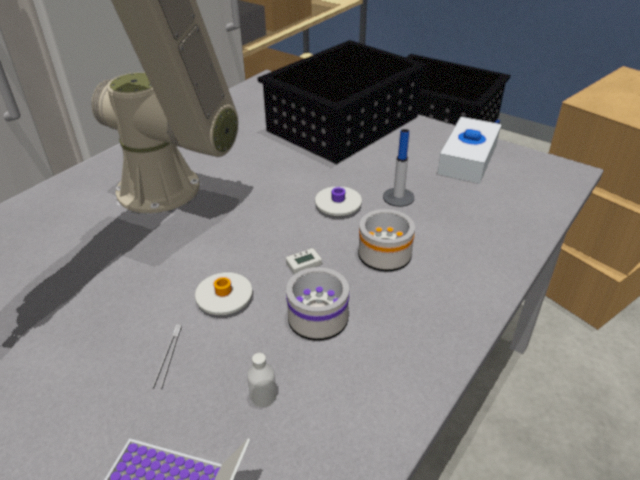

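View pics/top0.png

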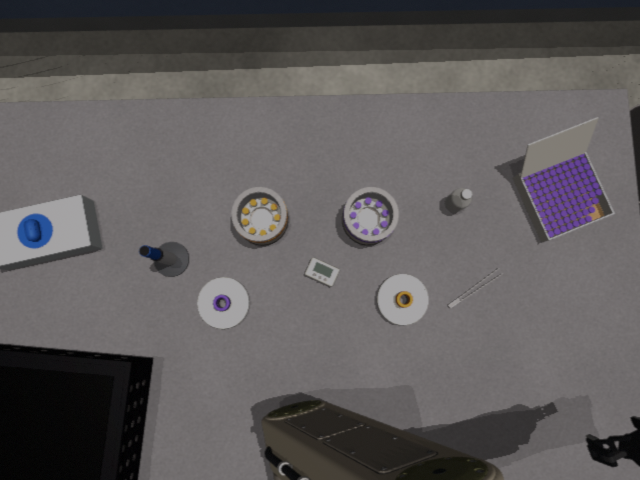

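View pics/wrist0.png

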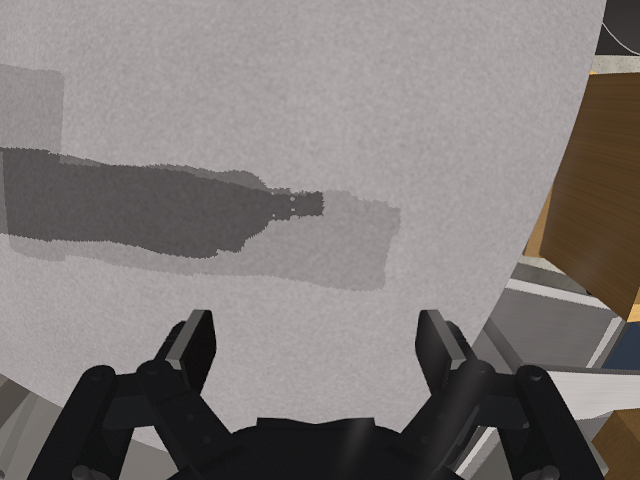

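The scene camera shows the purple lid at about (338,197), the purple canister at (318,302), the probe at (403,145) and its stand. The top camera shows the lid neck at (222,303), the purple canister at (370,215) and the probe handle top at (148,252). The wrist camera sees only bench.

```bash
cat > h.py <<'E'
import cv2, numpy as np
from workcell import env
from scipy.spatial.transform import Rotation as Ro
def Rt(s):
    q=s["orientation"]; return Ro.from_quat([q[1],q[2],q[3],q[0]]).as_matrix()
def ray(name,uv,s=None):
    m=env.camera_model(name); u,v=uv
    x=(u-m["cx"])/m["fx"]; y=(v-m["cy"])/m["fy"]
    if name!="wrist":
        R=np.array(m["R"]); return -R.T@m["t"], R.T@(np.array([x,y,1])/np.linalg.norm([x,y,1]))
    r=np.hypot(x,y); d=np.array([np.sin(r)*x/r,np.sin(r)*y/r,np.cos(r)])
    M=np.array(m["mount"]); R=Rt(s)
    return s["tcp_pos"]+R@M[:3,3], R@M[:3,:3]@d
def proj(name,X,s=None):
    m=env.camera_model(name)
    if name!="wrist":
        c=m["R"]@np.array(X)+m["t"]; return np.array([m["cx"]+m["fx"]*c[0]/c[2],m["cy"]+m["fy"]*c[1]/c[2]])
    M=np.array(m["mount"]); R=Rt(s); c=M[:3,:3].T@(R.T@(np.array(X)-s["tcp_pos"])-M[:3,3])
    r=np.hypot(c[0],c[1]); th=np.arctan2(r,c[2]); return np.array([m["cx"],m["cy"]])+m["fx"]*th*c[:2]/r
def plane(r,z): o,d=r; return o+d*(z-o[2])/d[2]
def tri(rs):
    A=np.zeros((3,3));b=np.zeros(3)
    for o,d in rs:
        P=np.eye(3)-np.outer(d,d);A+=P;b+=P@o
    X=np.linalg.solve(A,b); return X,[np.linalg.norm((np.eye(3)-np.outer(d,d))@(X-o))*1e3 for o,d in rs]
def hsvmask(im,lo,hi): return cv2.inRange(cv2.cvtColor(im,cv2.COLOR_BGR2HSV),lo,hi)
def blobs(mask,amin=20):
    cs,_=cv2.findContours(mask,cv2.RETR_EXTERNAL,cv2.CHAIN_APPROX_NONE)
    return sorted([c for c in cs if cv2.contourArea(c)>amin],key=cv2.contourArea,reverse=True)
PUR=((120,80,40),(145,255,255)); BLU=((100,130,20),(119,255,255))
E
python3 - <<'E'
from h import *
s=env.get_state();print(Rt(s).round(4))
for n in("scene","top"):
    im=cv2.imread(f"pics/{n}0.png")
    for nm,c in(("pur",PUR),("blu",BLU)):
        for b in blobs(hsvmask(im,*c),8)[:14]:
            M=cv2.moments(b); print(n,nm,cv2.boundingRect(b),M["m00"],round(M["m10"]/M["m00"],1),round(M["m01"]/M["m00"],1))
for n,(x,y,w,h) in(("scene",(270,100,180,250)),("top",(130,170,280,170))):
    im=cv2.imread(f"pics/{n}0.png")[y:y+h,x:x+w]; k=600//h if n=="scene" else 2.8
    im=cv2.resize(im,None,fx=k,fy=k,interpolation=cv2.INTER_CUBIC); cv2.imwrite(f"pics/{n}z.png",im); print(im.shape)
E
```

```text
[[-9.461e-01 -3.000e-04  3.238e-01]
 [-3.238e-01  1.400e-03 -9.461e-01]
 [-2.000e-04 -1.000e+00 -1.400e-03]]
scene pur (110, 443, 109, 37) 2277.5 158.2 466.0
scene pur (288, 300, 60, 21) 218.5 318.5 314.4
scene pur (332, 187, 13, 15) 144.5 337.9 194.2
scene pur (303, 289, 8, 6) 26.0 306.4 291.5
scene pur (328, 290, 7, 6) 25.0 330.7 292.5
scene pur (316, 287, 7, 5) 22.0 319.0 289.0
scene pur (297, 296, 6, 6) 19.0 299.5 298.4
scene blu (459, 130, 26, 14) 244.0 471.6 136.9
scene blu (398, 132, 11, 28) 182.0 403.1 145.5
top pur (523, 154, 79, 83) 3834.0 563.9 193.9
top pur (213, 295, 17, 16) 192.5 221.2 302.6
top pur (382, 210, 7, 6) 24.0 384.9 212.6
top pur (365, 197, 6, 7) 24.0 367.8 200.0
top pur (376, 201, 6, 6) 23.5 378.5 203.5
top pur (381, 221, 7, 6) 22.5 383.7 223.6
top pur (355, 202, 6, 6) 20.0 357.6 204.7
top pur (350, 212, 6, 6) 19.5 352.8 214.6
top pur (362, 229, 6, 6) 17.5 364.7 231.5
top pur (373, 229, 6, 5) 16.5 375.7 231.1
top pur (353, 223, 6, 5) 15.5 355.8 224.9
top blu (18, 214, 34, 34) 865.0 34.6 230.6
top blu (145, 247, 16, 13) 107.5 153.7 253.5
(500, 360, 3)
(476, 784, 3)
```

View pics/scenez.png

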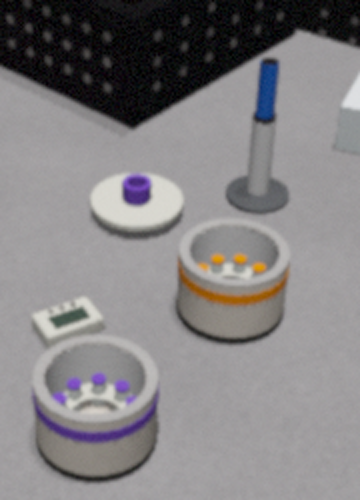

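View pics/topz.png

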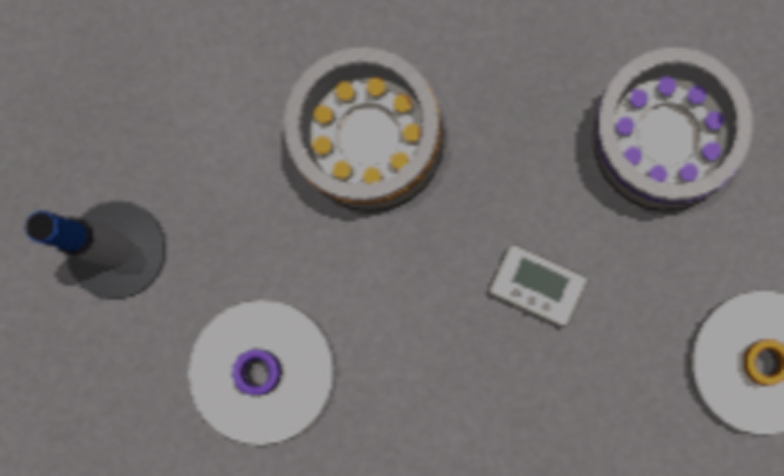

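Zooms confirm it: neck ring, nine purple caps around the canister centre, and the handle leaning in perspective at the stand. Now for coarse positions.

Run:
```python
from h import *
np.set_printoptions(precision=4,suppress=True)
T=cv2.imread("pics/top0.png");S=cv2.imread("pics/scene0.png")
print("lid",tri([ray("top",(221.4,302.6)),ray("scene",(338,193.5))]), plane(ray("top",(221.4,302.6)),.05))
caps=[(384.9,212.6),(367.8,200),(378.5,203.5),(383.7,223.6),(357.6,204.7),(352.8,214.6),(364.7,231.5),(375.7,231.1),(355.8,224.9)]
P=np.array([plane(ray("top",c),.047) for c in caps])
A=np.c_[2*P[:,:2],np.ones(9)];x=np.linalg.lstsq(A,(P[:,:2]**2).sum(1),rcond=None)[0]
print("can caps",x[:2],np.sqrt(x[2]+x[0]**2+x[1]**2))
# rim centres from zooms: top rim outer ellipse; scene rim outer ellipse
print("rim",tri([ray("top",(130+675/2.8,170+123.5/2.8)),ray("scene",(270+96/2,100+386/2))]))
print("probe top",tri([ray("top",(130+41/2.8,170+227/2.8)),ray("scene",(270+268.5/2,100+62/2))]))
print("probe mid",tri([ray("top",(153.7,253.5)),ray("scene",(403.1,145.5))]))
print("foot",plane(ray("top",(130+118/2.8,170+250/2.8)),.0), plane(ray("scene",(270+257/2,100+193/2)),.012))
print("logger",plane(ray("top",(322,272)),.02),"amber",plane(ray("top",(404,299)),.05),"ambercan",plane(ray("top",(260,215)),.085))
```

```text
lid (array([0.4472, 0.2176, 0.0396]), [np.float64(0.8277574257590309), np.float64(0.827757425759032)]) [0.4464 0.2152 0.05  ]
can caps [ 0.6366 -0.1286] 0.03791434424053079
rim (array([ 0.6384, -0.1295,  0.0713]), [np.float64(1.7040077824919613), np.float64(1.7040077824919895)])
probe top (array([0.5536, 0.3425, 0.1961]), [np.float64(1.2936937525803225), np.float64(1.293693752580342)])
probe mid (array([0.5542, 0.3377, 0.1578]), [np.float64(3.6528645091838987), np.float64(3.652864509183834)])
foot [0.5529 0.3405 0.    ] [0.5619 0.3323 0.012 ]
logger [ 0.5112 -0.0154  0.02  ] amber [ 0.4424 -0.2004  0.05  ] ambercan [0.6393 0.1211 0.085 ]
```

```bash
python3 -m inch '[[[-30,-2,-13,-7],[-75,-5,-33,-14],[-125,-8,-55,-21],[-170,-10,-75,-28],[-215,-13,-95,-36],[-260,-15,-115,-44],[-305,-17,-135,-52],[-350,-19,-154,-60],[-395,-21,-174,-68],[-440,-24,-193,-71.1]]]' 85
```

```text
clock: 1.15
tcp_pos: [0.5411, -0.2171, 0.2551]
orientation: [-0.501, 0.501, -0.499, 0.499]
wrist_force: [0.2, -0.5, -1.1]
finger_gap: 0.0849
```

```bash
python3 -m inch '[[[-35,0,38,0],[-70,0,76,0],[-84,0,92,0],[-88,-4,96,0],[-88,-4,96,0],[-88,-4,96,0]]]'
python3 - <<'E'
from h import *
s=env.get_state();print(s["tcp_pos"],Rt(s).round(4).tolist(),abs(s["qvel"]).max()); cv2.imwrite("pics/w1.png",env.read_camera("wrist"))
np.save("pics/w1.npy",[s],allow_pickle=True)
E
```

```text
clock: 1.75
tcp_pos: [0.6353, -0.1317, 0.2593]
orientation: [0.5, -0.5, 0.5, -0.5]
wrist_force: [0.2, -1.3, -0.9]
finger_gap: 0.0855
[ 0.63534657 -0.13172598  0.25932952] [[-0.0008, -0.0005, 1.0], [-1.0, -0.0004, -0.0008], [0.0004, -1.0, -0.0005]] 0.015130613122269824
```

View pics/w1.png

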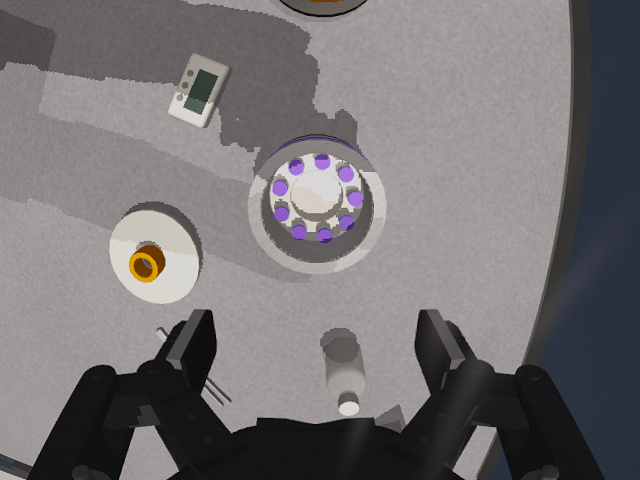

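The wrist view shows the purple canister rim centred near (317,205) with nine caps. The bottle cap is at (348,405), clear of it. I'll take a second view from further left.

```bash
python3 -m inch '[[[-40,0,-20,0],[-80,0,-45,0],[-110,0,-70,0],[-120,0,-75,0],[-120,0,-75,0],[-120,0,-75,0]]]'
python3 - <<'E'
from h import *
s=env.get_state(); cv2.imwrite("pics/w2.png",env.read_camera("wrist"))
np.save("pics/w2.npy",[s],allow_pickle=True)
def circ(P):
    A=np.c_[2*P[:,:2],np.ones(len(P))];x=np.linalg.lstsq(A,(P[:,:2]**2).sum(1),rcond=None)[0]
    return x[:2],np.sqrt(x[2]+x[0]**2+x[1]**2)
C={}
for n in("w1","w2"):
    im=cv2.imread(f"pics/{n}.png");s=np.load(f"pics/{n}.npy",allow_pickle=True)[0]
    bs=[b for b in blobs(hsvmask(im,*PUR),25)]
    U=np.array([[cv2.moments(b)["m10"],cv2.moments(b)["m01"]]/np.array(cv2.moments(b)["m00"]) for b in bs])
    P=np.array([plane(ray("wrist",u,s),.047) for u in U])
    k=[i for i in range(len(P)) if np.hypot(P[i,0]-.637,P[i,1]+.129)<.048 and cv2.contourArea(bs[i])<400]
    print(n,s["tcp_pos"],len(k),[round(cv2.contourArea(bs[i])) for i in k],circ(P[k])); C[n]=(U[k],P[k],s)
# match caps
(U1,P1,s1),(U2,P2,s2)=C["w1"],C["w2"]
for u,p in zip(U1,P1):
    j=np.argmin(np.linalg.norm(P2-p,axis=1)); X,e=tri([ray("wrist",u,s1),ray("wrist",U2[j],s2)]); print(X.round(4),np.round(e[0],2))
E
```

```text
clock: 2.4
tcp_pos: [0.5616, -0.0122, 0.2597]
orientation: [-0.5, 0.499, -0.5, 0.501]
wrist_force: [0.1, 0.5, -0.4]
finger_gap: 0.0846
w1 [ 0.63534657 -0.13172598  0.25932952] 9 [166, 164, 164, 163, 162, 160, 158, 156, 156] (array([ 0.63594253, -0.12906781]), np.float64(0.038046642516318716))
w2 [ 0.56155202 -0.01224562  0.25974001] 7 [116, 112, 110, 106, 101, 74, 28] (array([ 0.63687826, -0.13086983]), np.float64(0.03684980685187217))
[ 0.6631 -0.1031  0.0514] 0.71
[ 0.674  -0.1273  0.0482] 0.15
[ 0.6082 -0.096   0.084 ] 10.53
[ 0.6005 -0.1435  0.0465] 0.05
[ 0.6181 -0.1626  0.0474] 0.04
[ 0.6443 -0.0817  0.1011] 4.89
[ 0.6014 -0.1147  0.0584] 0.39
[ 0.6439 -0.1662  0.0469] 0.11
[ 0.6659 -0.1521  0.0478] 0.09
```

View pics/w2.png

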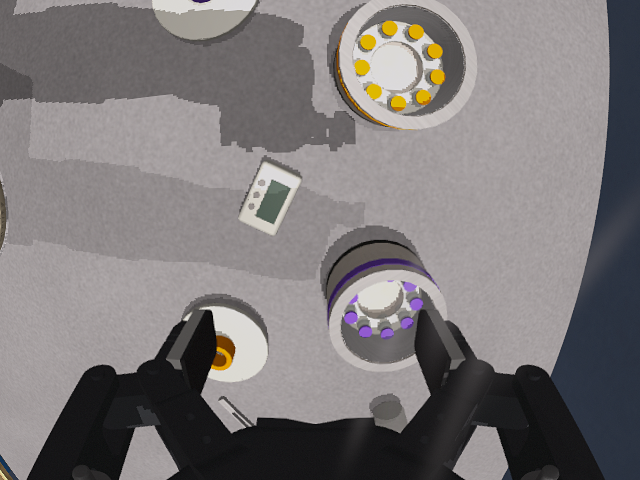

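Second view: the rim centre is near (387,319) and seven caps are visible. The caps triangulate to 47 mm, and the canister axis to about (0.636,-0.129). Next, the lid.

```bash
python3 -m inch '[[[-38,0,-20,0],[-76,0,-42,0],[-114,0,-65,0],[-140,0,-90,0],[-150,0,-112,0],[-150,0,-115,0],[-150,0,-115,0]]]'
python3 - <<'E'
from h import *
s=env.get_state(); cv2.imwrite("pics/w3.png",env.read_camera("wrist"))
np.save("pics/w3.npy",[s],allow_pickle=True)
s1,s2=[np.load(f"pics/{n}.npy",allow_pickle=True)[0] for n in("w1","w2")]
print("rim",tri([ray("wrist",(317.5,205),s1),ray("wrist",(387.5,319),s2)]))
E
python3 -m inch '[[[-40,0,0,0],[-75,0,0,0],[-79,0,0,0],[-79,0,0,0],[-79,0,0,0]]]'
python3 - <<'E'
from h import *
s=env.get_state(); cv2.imwrite("pics/w4.png",env.read_camera("wrist"))
np.save("pics/w4.npy",[s],allow_pickle=True)
a=[]
for n in("w3","w4"):
    im=cv2.imread(f"pics/{n}.png");s=np.load(f"pics/{n}.npy",allow_pickle=True)[0]
    for b in blobs(hsvmask(im,*PUR),150)[:3]:
        M=cv2.moments(b); print(n,s["tcp_pos"],cv2.boundingRect(b),M["m00"],cv2.fitEllipse(b))
cv2.imwrite("pics/w34.png",np.hstack([cv2.resize(cv2.imread(f"pics/{n}.png"),(400,300)) for n in("w3","w4")]))
E
```

```text
clock: 3.15
tcp_pos: [0.4469, 0.1384, 0.2594]
orientation: [-0.5, 0.5, -0.5, 0.501]
wrist_force: [0.5, -0.6, 0.5]
finger_gap: 0.085
rim (array([ 0.63628888, -0.12732973,  0.07818563]), [np.float64(0.5596212165772594), np.float64(0.5596212165769049)])
clock: 3.7
tcp_pos: [0.4468, 0.217, 0.2589]
orientation: [-0.499, 0.5, -0.5, 0.5]
wrist_force: [0.1, -0.5, -0.4]
finger_gap: 0.0846
w3 [0.44692923 0.1384018  0.259411  ] (295, 102, 40, 40) 1150.5 ((314.6451416015625, 121.62205505371094), (38.117225646972656, 38.50785446166992), 68.13114166259766)
w3 [0.44692923 0.1384018  0.259411  ] (413, 387, 18, 30) 153.0 ((420.60986328125, 399.8667297363281), (7.4218010902404785, 32.0658073425293), 31.961349487304688)
w4 [0.44677457 0.21700302 0.25890793] (297, 181, 38, 40) 1142.5 ((315.0073547363281, 200.5269317626953), (36.88861083984375, 39.51422119140625), 178.2316436767578)
```

View pics/w34.png

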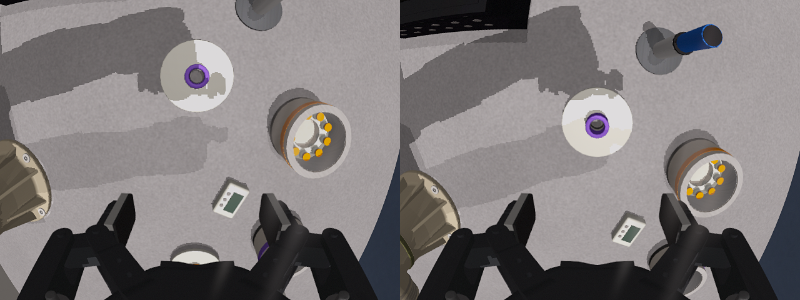

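View pics/w4.png

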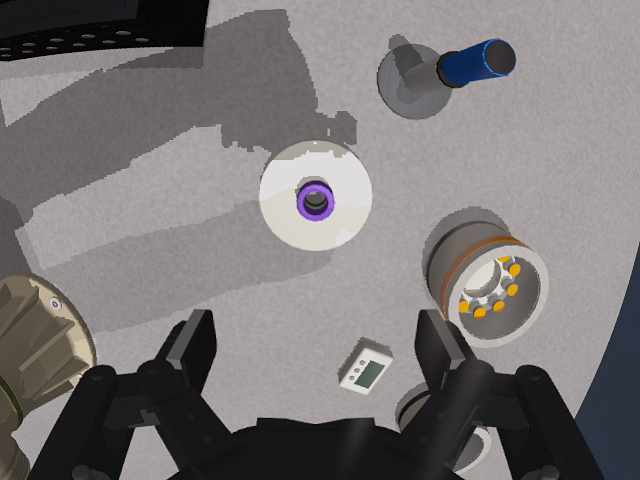

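In w3 the neck ring is at (314.6,121.6), almost straight below the camera. In w4 it is at (315,201). The probe handle top is at (498,57) in w4.

Run:
```python
from h import *
s3,s4=[np.load(f"pics/{n}.npy",allow_pickle=True)[0] for n in("w3","w4")]
r3=ray("wrist",(314.6,121.6),s3)
for p in((315,200.5),(315.5,202)):
    r4=ray("wrist",p,s4); print(tri([r3,r4]),plane(r3,.05),plane(r4,.05))
# disc outline: bright-ish low-saturation vs bench
print(plane(ray("wrist",(498,57),s4),.198))
# disc centre w4: left259 right372 top140 bottom250
print("disc",plane(ray("wrist",(315.5,195),s4),.024))
```

```text
(array([0.44597185, 0.21707087, 0.04011007]), [np.float64(0.06696367788800665), np.float64(0.0669636778880547)]) [0.44604609 0.21722214 0.05      ] [0.4459186  0.21936542 0.05      ]
(array([0.44622395, 0.2171785 , 0.04711162]), [np.float64(0.17998968484391348), np.float64(0.17998968484383876)]) [0.44604609 0.21722214 0.05      ] [0.44640398 0.21786149 0.05      ]
[0.55273372 0.34261431 0.198     ]
disc [0.44641097 0.21922617 0.024     ]
```

```bash
python3 -m inch '[[[-0.5,40,-0.5,0],[-0.5,80,-0.8,0],[-0.5,120,-0.8,0],[-0.5,155,-0.8,0],[-0.5,185,-0.8,0],[-0.5,210,-0.8,0],[-0.5,222,-0.8,0],[-0.5,228,-0.8,0],[-0.5,230,-0.8,0],[-0.5,230,-0.8,0]]]' 60
python3 - <<'E'
from h import *
s=env.get_state(); print(s["tcp_pos"]);cv2.imwrite("pics/w5.png",env.read_camera("wrist"))
E
```

```text
clock: 4.75
tcp_pos: [0.4461, 0.2185, 0.0301]
orientation: [-0.5, 0.499, -0.5, 0.5]
wrist_force: [-0.8, -0.6, 1.1]
finger_gap: 0.06
[0.44614255 0.21854007 0.03013125]
```

View pics/w5.png

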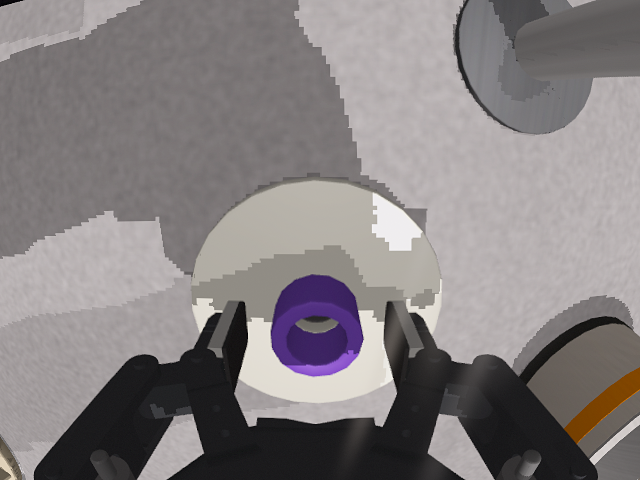

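The neck is between the pads, with the port mouth ellipse at about (317,339). I'll check the offset and then close.

```bash
python3 - <<'E'
from h import *
s=env.get_state(); im=cv2.imread("pics/w5.png")
m=hsvmask(im,*PUR); print([cv2.boundingRect(b) for b in blobs(m,200)])
for p in((317,338),(317,340)): print(plane(ray("wrist",p,s),.05))
# width rows of the neck ring
for v in range(300,380,8):
    u=np.where(m[v,240:400])[0]+240; print(v,u.min() if len(u) else 0,u.max() if len(u) else 0,end=";")
E
python3 -m inch '[[[0,2,0,0],[0,2,0,0],[0,2,0,0],[0,2,0,0],[0,2,0,0],[0,2,0,0],[0,2,0,0],[0,2,0,0]]]' 25 70
```

```text
[(271, 274, 92, 103)]
[0.44638376 0.21812567 0.05      ]
[0.44638598 0.21714163 0.05      ]
300 278 355;308 275 356;316 274 358;324 272 359;332 271 361;340 272 362;348 273 359;356 277 356;364 283 349;372 296 336;clock: 5.6
tcp_pos: [0.446, 0.2188, 0.0283]
orientation: [0.501, -0.499, 0.5, -0.5]
wrist_force: [-0.1, -0.2, 4.7]
finger_gap: 0.0352
```

```bash
python3 -m inch '[[[0,-8,0,0],[0,-24,0,0],[0,-48,0,0],[0,-75,0,0],[0,-100,0,0],[0,-120,0,0],[0,-132,0,0],[0,-138,0,0],[0,-140,0,0],[0,-140,0,0]]]'
python3 - <<'E'
from h import *
s=env.get_state(); print(s["tcp_pos"]);cv2.imwrite("pics/w6.png",env.read_camera("wrist"))
E
```

```text
clock: 6.6
tcp_pos: [0.4448, 0.2184, 0.1666]
orientation: [-0.5, 0.5, -0.5, 0.5]
wrist_force: [1.4, 0.0, -1.6]
finger_gap: 0.0348
[0.44476876 0.21842548 0.16661006]
```

View pics/w6.png

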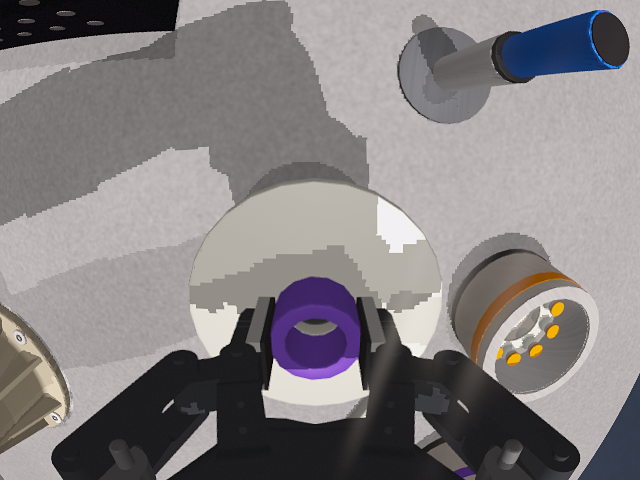

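The lid is held level with the neck centred between the pads. Carry it to the canister.

```bash
python3 -m inch '[[[10,0,5,0],[35,0,19,0],[70,0,38,0],[105,0,58,0],[140,0,77,0],[175,0,97,0],[210,0,116,0],[245,0,135,0],[280,0,154,0],[310,0,171,0]]]' && python3 -m inch '[[[20,0,12,0],[31,0,18,0],[35,0,20,0],[36,0,20,0],[36,0,20,0],[36,0,20,0]]]'
python3 - <<'E'
from h import *
s=env.get_state(); print(s["tcp_pos"],abs(s["qvel"]).max());cv2.imwrite("pics/w7.png",env.read_camera("wrist"));np.save("pics/w7.npy",[s],allow_pickle=True)
cv2.imwrite("pics/s7.png",cv2.resize(env.read_camera("scene")[200:360,230:420],None,fx=3,fy=3))
E
```

```text
clock: 7.65
tcp_pos: [0.6165, -0.0944, 0.1661]
orientation: [0.499, -0.5, 0.501, -0.5]
wrist_force: [-0.1, -0.5, -1.5]
finger_gap: 0.0349
clock: 8.25
tcp_pos: [0.6357, -0.1263, 0.1675]
orientation: [-0.5, 0.5, -0.5, 0.5]
wrist_force: [-0.2, 1.0, -1.7]
finger_gap: 0.0345
[ 0.6357302  -0.126262    0.16749563] 0.0034938951741602495
```

View pics/w7.png

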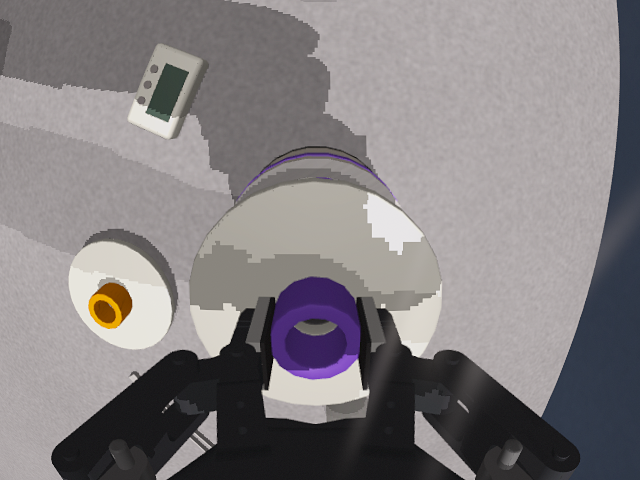

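View pics/s7.png

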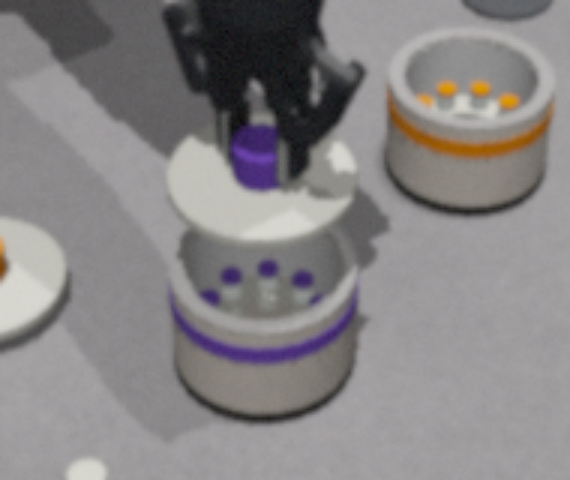

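The lid hangs concentric above the canister. Descend to just above contact.

```bash
python3 -m inch '[[[1,6,0,0],[1,16,0,0],[1,28,0,0],[1,39,0,0],[1,48,0,0],[1,55,0,0],[1,60,0,0],[1,62,0,0],[1,62,0,0],[1,62,0,0]]]'
python3 - <<'E'
from h import *
s=env.get_state(); print(s["tcp_pos"],s["wrist_force"],s["ft_torque"]);cv2.imwrite("pics/w8.png",env.read_camera("wrist"))
cv2.imwrite("pics/s8.png",cv2.resize(env.read_camera("scene")[200:360,230:420],None,fx=3,fy=3))
E
```

```text
clock: 9.35
tcp_pos: [0.6365, -0.1286, 0.1058]
orientation: [-0.5, 0.5, -0.5, 0.5]
wrist_force: [-1.2, 1.0, -2.0]
finger_gap: 0.0351
[ 0.63651913 -0.12861442  0.105758  ] [-1.16068888  1.00261103 -2.02979143] [-0.00800154 -0.03828845 -0.04662841]
```

View pics/w8.png

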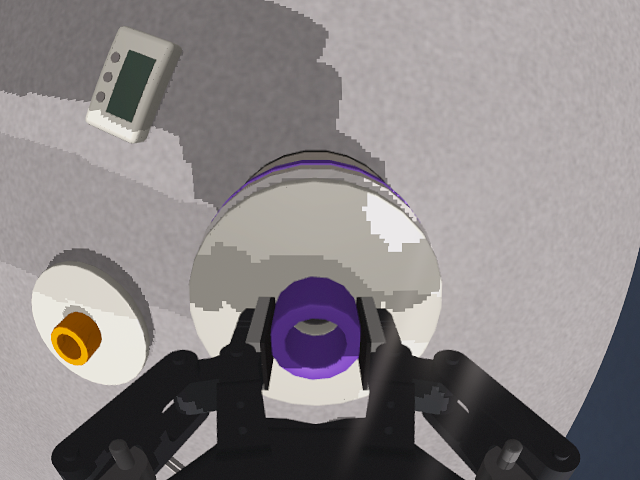

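View pics/s8.png

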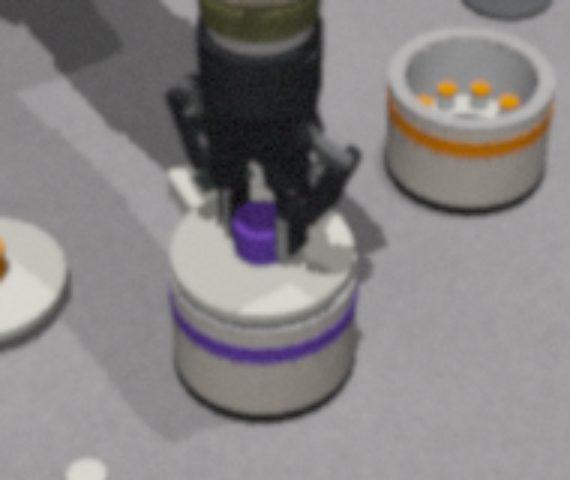

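The plug is in the bore and only a thin gap is left under the disc. Lower the last few millimetres slowly, watching the force.

```bash
python3 -m inch '[[[0,1,0,0],[0,2,0,0],[0,3,0,0],[0,4,0,0],[0,4,0,0],[0,4,0,0]]]';  python3 -m inch '[[[0,1,0,0],[0,1,0,0],[0,1,0,0],[0,2,0,0],[0,2,0,0],[0,2,0,0]]]'
```

```text
clock: 10.05
tcp_pos: [0.6362, -0.1285, 0.1012]
orientation: [-0.5, 0.5, -0.5, 0.5]
wrist_force: [0.7, 0.1, -2.3]
finger_gap: 0.0347
clock: 10.65
tcp_pos: [0.6363, -0.1285, 0.0994]
orientation: [-0.5, 0.5, -0.5, 0.5]
wrist_force: [-0.1, 0.6, -1.3]
finger_gap: 0.0346
```

```bash
python3 -m inch '[[[0,0.5,0,0],[0,0.5,0,0],[0,1,0,0],[0,1,0,0],[0,1,0,0]]]';  python3 -m inch '[[[0,0.5,0,0],[0,0.5,0,0],[0,1,0,0],[0,1,0,0],[0,1,0,0]]]'
```

```text
clock: 11.15
tcp_pos: [0.6363, -0.1285, 0.0993]
orientation: [-0.5, 0.5, -0.5, 0.5]
wrist_force: [-1.7, 0.8, 5.0]
finger_gap: 0.0348
clock: 11.65
tcp_pos: [0.6363, -0.1285, 0.0993]
orientation: [-0.5, 0.5, -0.499, 0.501]
wrist_force: [-4.4, 0.4, 10.2]
finger_gap: 0.0349
```

Contact at the expected height, with force rising to 10 N. I'll ease the push off, open, then rise.

```bash
python3 -m inch '[[[0,-1,0,0],[0,-1.5,0,0],[0,-1.5,0,0]]]'; python3 -m inch '[[[0,0,0,0],[0,0,0,0],[0,0,0,0],[0,0,0,0],[0,0,0,0]]]' 65;  python3 - <<'E'
from h import *
s=env.get_state(); print(s["tcp_pos"],s["wrist_force"]);cv2.imwrite("pics/w9.png",env.read_camera("wrist"))
E
```

```text
clock: 11.95
tcp_pos: [0.6363, -0.1285, 0.0993]
orientation: [-0.5, 0.5, -0.5, 0.5]
wrist_force: [-2.8, 0.4, 6.2]
finger_gap: 0.0348
clock: 12.45
tcp_pos: [0.6362, -0.1285, 0.0985]
orientation: [0.5, -0.5, 0.5, -0.5]
wrist_force: [0.5, -0.1, -0.9]
finger_gap: 0.065
[ 0.63618768 -0.12848353  0.09853174] [ 0.49305509 -0.08550305 -0.92640083]
```

View pics/w9.png

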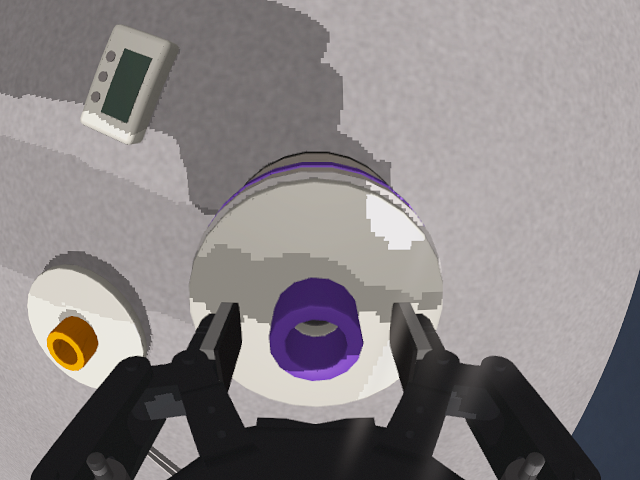

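Released, and the lid did not shift. Now I'll rise and measure the port from two places.

```bash
python3 -m inch '[[[0,-10,0,0],[0,-30,0,0],[0,-65,0,0],[0,-105,0,0],[0,-140,0,0],[20,-160,0,0],[50,-165,0,0],[75,-165,0,0],[82,-165,0,0],[82,-165,0,0]]]' 85 && python3 -m inch '[[[0,0,0,0],[0,0,0,0]]]'
python3 - <<'E'
from h import *
s=env.get_state(); print(s["tcp_pos"]);cv2.imwrite("pics/w10.png",env.read_camera("wrist"));np.save("pics/w10.npy",[s],allow_pickle=True)
cv2.imwrite("pics/s10.png",cv2.resize(env.read_camera("scene")[220:360,230:420],None,fx=3,fy=3))
E
python3 -m inch '[[[-35,0,0,0],[-72,0,0,0],[-80,0,0,0],[-80,0,0,0],[-80,0,0,0]]]'
python3 - <<'E'
from h import *
s=env.get_state(); print(s["tcp_pos"]);cv2.imwrite("pics/w11.png",env.read_camera("wrist"));np.save("pics/w11.npy",[s],allow_pickle=True)
a=[]
for n in("w10","w11"):
    im=cv2.imread(f"pics/{n}.png");a.append(cv2.resize(im[100:340,200:440],(398,398)))
    b=blobs(hsvmask(im,*PUR),300)
    for c in b[:3]: print(n,cv2.boundingRect(c),cv2.fitEllipse(c))
cv2.imwrite("pics/w1011.png",np.hstack(a))
E
```

```text
clock: 13.5
tcp_pos: [0.636, -0.2114, 0.2639]
orientation: [0.5, -0.499, 0.5, -0.5]
wrist_force: [0.3, -0.1, -0.6]
finger_gap: 0.085
clock: 13.7
tcp_pos: [0.6361, -0.2092, 0.2638]
orientation: [0.5, -0.5, 0.5, -0.5]
wrist_force: [-0.3, -0.5, 0.7]
finger_gap: 0.085
[ 0.63614786 -0.20924632  0.26383907]
clock: 14.3
tcp_pos: [0.6363, -0.1305, 0.2639]
orientation: [-0.5, 0.5, -0.5, 0.5]
wrist_force: [0.3, -0.2, -0.3]
finger_gap: 0.0851
[ 0.63633731 -0.13050186  0.26392152]
w10 (292, 99, 49, 48) ((315.5394287109375, 122.5529556274414), (47.100120544433594, 47.58340835571289), 84.3587417602539)
w11 (293, 194, 46, 50) ((315.1085205078125, 218.32089233398438), (44.821720123291016, 49.09966278076172), 177.37435913085938)
```

View pics/w1011.png

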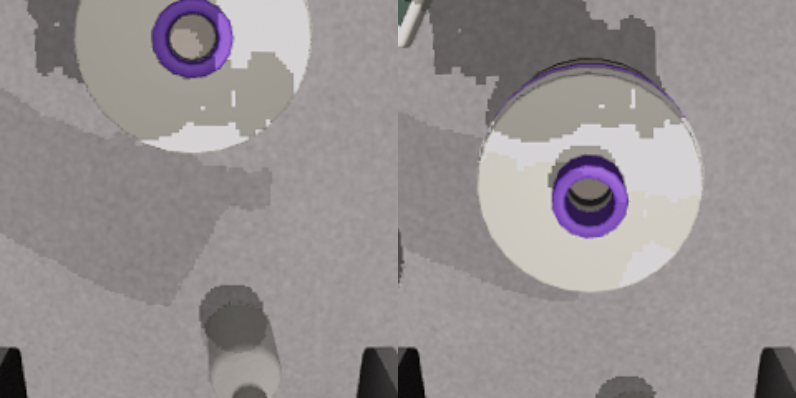

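View pics/s10.png

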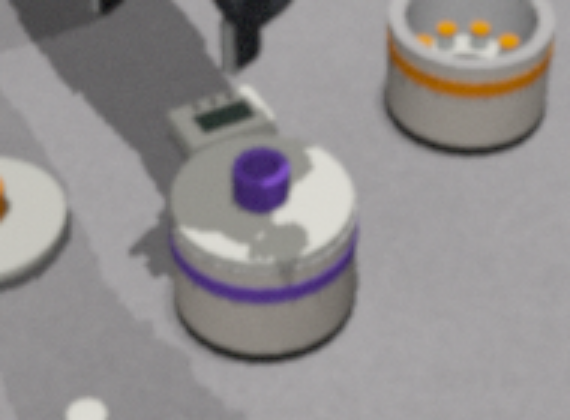

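The lid sits flat on the rim in both views. The port ring is at (315.5,122.5) in w10 and about (315.6,221.5) in w11. Compute the port position.

Run:
```python
from h import *
a,b=[np.load(f"pics/{n}.npy",allow_pickle=True)[0] for n in("w10","w11")]
r1=ray("wrist",(315.5,122.5),a);r2=ray("wrist",(315.6,221.5),b)
print(tri([r1,r2]),plane(r1,.121),plane(r2,.121))
# apparent diameter check: ring 47.3px for 38mm straight below
cam=r1[0]; print("height from size",cam[2]-0.038/(2*np.tan(47.8/2/371.65)))
s4=np.load("pics/w4.npy",allow_pickle=True)[0]
```

```text
(array([ 0.63590022, -0.12998001,  0.12163595]), [np.float64(0.23328646448202703), np.float64(0.23328646448190024)]) [ 0.63566719 -0.12999172  0.121     ] [ 0.63613446 -0.13016499  0.121     ]
height from size 0.11311883731255673
```

Port top measured at (0.636, -0.130, 0.1216), which matches fully home (0.121). On to the probe.

```bash
python3 -m inch '[[[-20,0,-4,0],[-60,0,-13,0],[-105,0,-22,0],[-150,0,-32,0],[-195,0,-42,0],[-240,0,-51,0],[-285,0,-61,0],[-330,0,-70,0],[-365,0,-78,0],[-385,0,-82,0]]]' && python3 -m inch '[[[-5,0,-1,0],[-5,0,-1,0],[-5,0,-1,0],[-5,0,-1,0]]]'
python3 - <<'E'
from h import *
s=env.get_state(); print(s["tcp_pos"]);cv2.imwrite("pics/w12.png",env.read_camera("wrist"));np.save("pics/w12.npy",[s],allow_pickle=True)
E
python3 -m inch '[[[-35,0,0,0],[-55,0,0,0],[-60,0,0,0],[-60,0,0,0],[-60,0,0,0]]]'
python3 - <<'E'
from h import *
s=env.get_state(); print(s["tcp_pos"]);cv2.imwrite("pics/w13.png",env.read_camera("wrist"));np.save("pics/w13.npy",[s],allow_pickle=True)
a=[]
for n in("w12","w13"):
    im=cv2.imread(f"pics/{n}.png");a.append(cv2.resize(im[20:320,200:440],(480,600))[:, 40:440])
    for c in blobs(hsvmask(im,*BLU),100)[:3]: print(n,cv2.boundingRect(c),cv2.fitEllipse(c))
cv2.imwrite("pics/w1213.png",np.hstack(a))
E
```

```text
clock: 15.35
tcp_pos: [0.5529, 0.2572, 0.2637]
orientation: [0.501, -0.5, 0.5, -0.499]
wrist_force: [0.1, -0.4, -0.3]
finger_gap: 0.0853
clock: 15.75
tcp_pos: [0.5537, 0.2582, 0.2637]
orientation: [-0.499, 0.5, -0.5, 0.501]
wrist_force: [0.4, -0.4, 0.5]
finger_gap: 0.085
[0.55366745 0.25818039 0.26373205]
clock: 16.3
tcp_pos: [0.5534, 0.3185, 0.2637]
orientation: [-0.5, 0.5, -0.5, 0.5]
wrist_force: [-0.3, -0.6, 0.5]
finger_gap: 0.0848
[0.5533966  0.31851746 0.26367862]
w12 (294, 95, 43, 42) ((314.9008483886719, 115.57866668701172), (40.51253128051758, 41.306671142578125), 86.26327514648438)
w13 (296, 179, 40, 58) ((315.64166259765625, 211.815185546875), (35.84297180175781, 62.681610107421875), 179.51544189453125)
```

View pics/w1213.png

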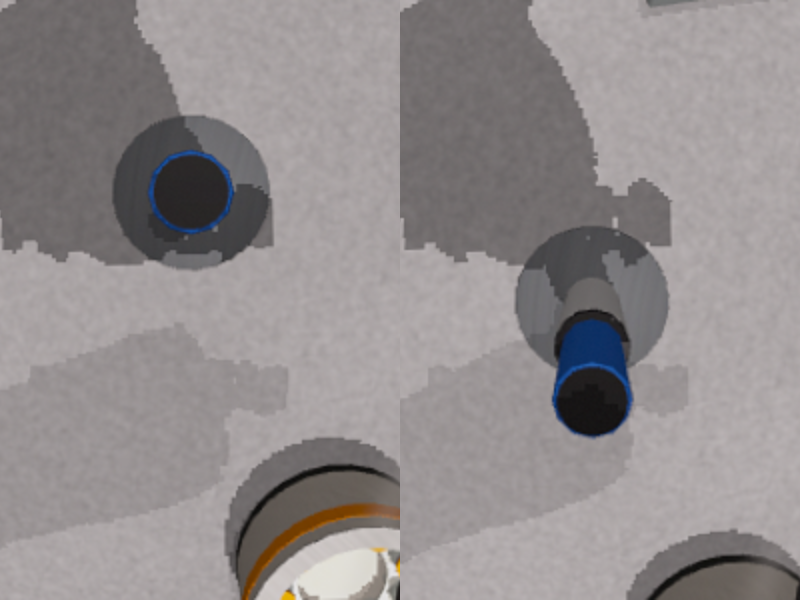

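w12 looks straight down on the handle top, at (315,115.5). In w13 the handle-top ellipse is centred at about (316,219.7), above the shoulder and tube.

Run:
```python
from h import *
a,b=[np.load(f"pics/{n}.npy",allow_pickle=True)[0] for n in("w12","w13")]
r1=ray("wrist",(315,115.5),a);r2=ray("wrist",(316,219.7),b)
print(tri([r1,r2]),plane(r1,.198),plane(r2,.198))
```

```text
(array([0.55323688, 0.34265108, 0.19839137]), [np.float64(0.07898394692349711), np.float64(0.07898394692340491)]) [0.55315763 0.34265089 0.198     ] [0.5533165  0.34253941 0.198     ]
```

```bash
python3 -m inch '[[[-16,0,0,0],[-23,0,0,0],[-24,10,0,0],[-24,35,0,0],[-24,65,0,0],[-24,92,0,0],[-24,112,0,0],[-24,122,0,0],[-24,126,0,0],[-24,126,0,0]]]' 60 && python3 -m inch '[[[0,0,0,0]]]'
python3 - <<'E'
from h import *
s=env.get_state(); print(s["tcp_pos"],s["wrist_force"]);cv2.imwrite("pics/w14.png",env.read_camera("wrist"))
E
```

```text
clock: 17.35
tcp_pos: [0.5532, 0.3435, 0.1376]
orientation: [-0.5, 0.5, -0.5, 0.5]
wrist_force: [0.6, -0.4, -0.4]
finger_gap: 0.0602
clock: 17.45
tcp_pos: [0.5539, 0.3439, 0.1389]
orientation: [0.501, -0.499, 0.5, -0.5]
wrist_force: [0.6, -0.2, -0.7]
finger_gap: 0.0598
[0.55393294 0.34385779 0.13893263] [ 0.58832148 -0.16113118 -0.73780659]
```

View pics/w14.png

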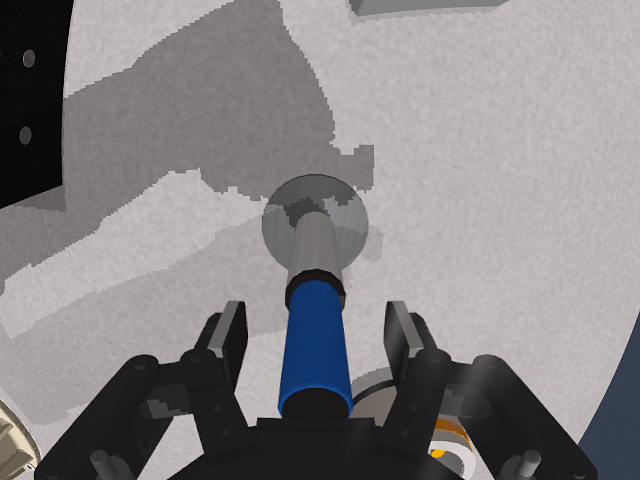

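The handle is centred between the pads (315 px, pad midpoint about 315). Close on it.

```bash
python3 -m inch '[[[0.7,0,0,0],[0.7,0,0,0],[0.7,0,0,0],[0.7,0,0,0],[0.7,0,0,0],[0.7,0,0,0],[0.7,0,0,0],[0.7,0,0,0],[0.7,0,0,0]]]' 10 70
python3 - <<'E'
from h import *
s=env.get_state(); print(s["tcp_pos"],s["wrist_force"],s["ft_torque"]);cv2.imwrite("pics/w15.png",env.read_camera("wrist"))
E
```

```text
clock: 18.4
tcp_pos: [0.5538, 0.343, 0.1385]
orientation: [0.5, -0.499, 0.5, -0.5]
wrist_force: [0.4, -0.2, 4.7]
finger_gap: 0.0224
[0.55377266 0.34295142 0.13853454] [ 0.39633268 -0.16276281  4.67942665] [-0.10363015 -0.03197881  0.01684651]
```

View pics/w15.png

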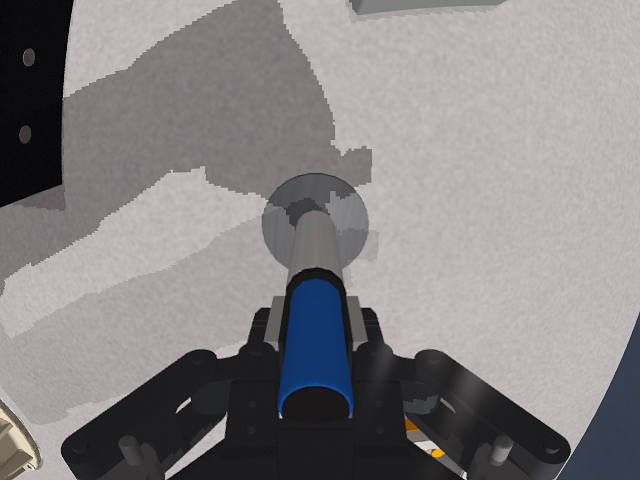

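Gripped, with the shoulder still on the tube. Lift straight out.

```bash
python3 -m inch '[[[0,-4,0,0],[0,-12,0,0],[0,-26,0,0],[0,-44,0,0],[0,-64,0,0],[0,-84,0,0],[0,-104,0,0],[0,-121,0,0],[0,-132,0,0],[0,-138,0,0]]]' && python3 -m inch '[[[0,-2,0,0],[0,-2,0,0],[0,-2,0,0]]]'
python3 - <<'E'
from h import *
s=env.get_state(); print(s["tcp_pos"],s["wrist_force"],s["ft_torque"]);cv2.imwrite("pics/w16.png",env.read_camera("wrist"))
cv2.imwrite("pics/s16.png",cv2.resize(env.read_camera("scene")[60:220,330:470],None,fx=3.7,fy=3.7))
E
```

```text
clock: 19.45
tcp_pos: [0.5534, 0.343, 0.2768]
orientation: [0.5, -0.5, 0.5, -0.5]
wrist_force: [0.4, -0.2, -0.3]
finger_gap: 0.0225
clock: 19.75
tcp_pos: [0.5529, 0.3427, 0.2767]
orientation: [-0.499, 0.501, -0.5, 0.5]
wrist_force: [0.0, 0.2, -0.6]
finger_gap: 0.0228
[0.55291669 0.34269127 0.27672714] [ 0.0402038   0.17808514 -0.57760376] [-0.00548066 -0.03588962 -0.03638658]
```

View pics/w16.png

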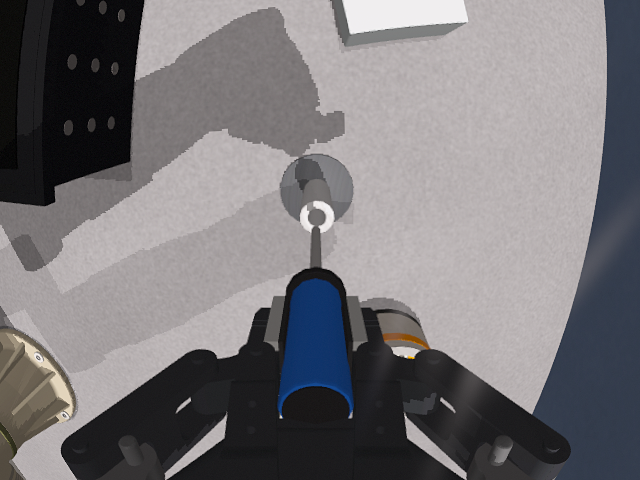

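View pics/s16.png

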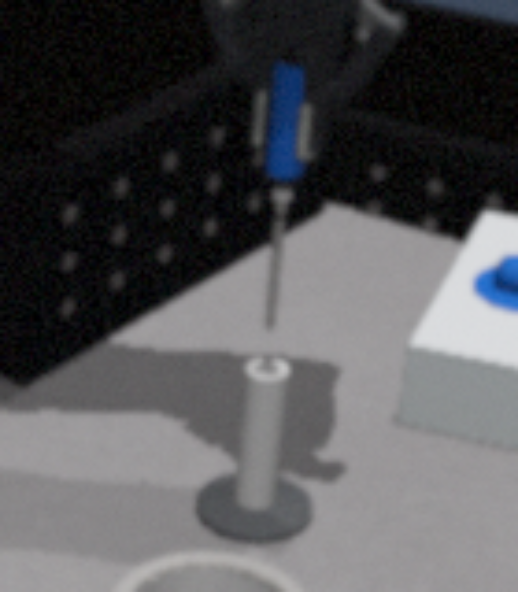

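The probe is clear of the tube and hangs upright. The stem tip is at about (316,228) in the wrist view. Check its tilt.

Run:
```python
from h import *
s=env.get_state(); im=cv2.imread("pics/w16.png")
cv2.imwrite("pics/w16z.png",cv2.resize(im[190:300,270:360],None,fx=5,fy=5,interpolation=cv2.INTER_CUBIC))
t=s["tcp_pos"]; print("expected tip px",proj("wrist",t+[0,0,-.1305],s),"±4mm y",proj("wrist",t+[0,.004,-.1305],s))
print(Rt(s)[:,1])
```

```text
expected tip px [316.17029478 226.41488791] ±4mm y [316.17481656 221.4493316 ]
[-1.42537753e-03 -7.47810401e-04 -9.99998705e-01]
```

View pics/w16z.png

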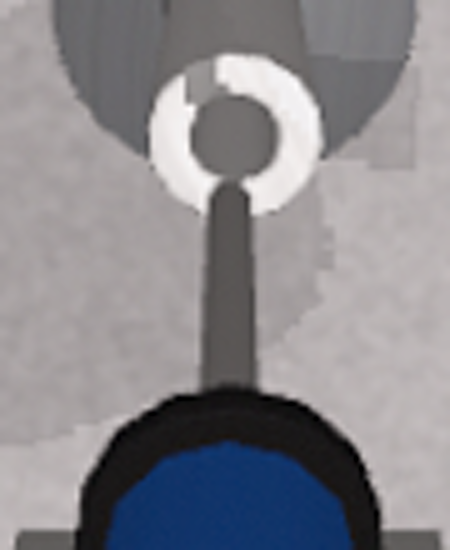

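```bash
python3 -m inch '[[[8,0,1,0],[26,0,4,0],[54,0,9,0],[92,0,16,0],[134,0,23,0],[176,0,31,0],[218,0,38,0],[260,0,46,0],[302,0,53,0],[342,0,60,0]]]' && python3 -m inch '[[[36,0,7,0],[66,0,12,0],[90,0,16,0],[107,0,19,0],[118,0,21.5,0],[125,0,22.5,0],[129,0,23,0],[130,0,23,0],[130,0,23,0],[130,0,23,0]]]'
python3 - <<'E'
from h import *
s=env.get_state(); print(s["tcp_pos"],Rt(s)[:,1],abs(s["qvel"]).max());im=env.read_camera("wrist");cv2.imwrite("pics/w17.png",im)
cv2.imwrite("pics/w17z.png",cv2.resize(im[190:300,250:380],None,fx=5,fy=5,interpolation=cv2.INTER_CUBIC))
np.save("pics/w17.npy",[s],allow_pickle=True)
E
```

```text
clock: 20.85
tcp_pos: [0.6127, -0.0026, 0.278]
orientation: [-0.5, 0.5, -0.5, 0.501]
wrist_force: [0.1, 0.7, -1.7]
finger_gap: 0.0225
clock: 21.85
tcp_pos: [0.6362, -0.1283, 0.2779]
orientation: [0.5, -0.5, 0.5, -0.5]
wrist_force: [0.7, -0.0, -0.6]
finger_gap: 0.0225
[ 0.63619783 -0.12825494  0.27791785] [ 6.21087147e-05  9.08791548e-05 -9.99999994e-01] 0.003158378998594845
```

View pics/w17.png

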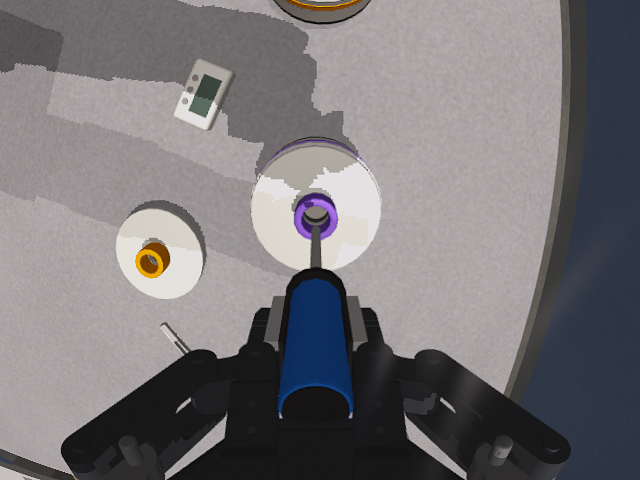

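View pics/w17z.png

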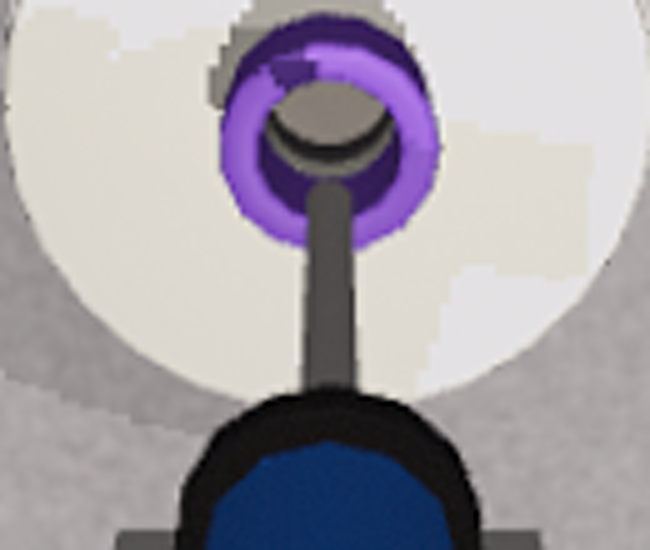

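The tip's far edge is at (316,226) and the port mouth centre at (316,219.4), so x is aligned. Work out the y offset by rays at the two heights.

Run:
```python
from h import *
s=np.load("pics/w17.npy",allow_pickle=True)[0]
zt=s["tcp_pos"][2]-.1303
far=plane(ray("wrist",(316,225.7),s),zt); port=plane(ray("wrist",(316,219.4),s),.121)
print("tip tcp-h",zt,"tip far edge",far,"centre y",far[1]-.0035,"port",port)
```

```text
tip tcp-h 0.14761785388111162 tip far edge [ 0.63626137 -0.12750527  0.14761785] centre y -0.1310052734823473 port [ 0.63631939 -0.13004171  0.121     ]
```

Run:
```python
from h import *
np.set_printoptions(precision=4,suppress=True)
s17=np.load("pics/w17.npy",allow_pickle=True)[0]
zt=.1476; t=s17["tcp_pos"]
# predicted pixels for upright probe with axis dy from TCP
for dy in(0,-.0005,-.0015,-.003):
    print(dy,"shoulder far",proj("wrist",[t[0],t[1]+dy+.015,zt+.113],s17)[1],proj("wrist",[t[0],t[1]+dy+.015,zt+.110],s17)[1],"handle top far/near",proj("wrist",[t[0],t[1]+dy+.012,zt+.19],s17)[1],proj("wrist",[t[0],t[1]+dy-.012,zt+.19],s17)[1],"tip far",proj("wrist",[t[0],t[1]+dy+.0035,zt],s17)[1])
im=cv2.imread("pics/w17.png"); cv2.imwrite("pics/w17h.png",cv2.resize(im[250:430,260:370],None,fx=3.3,fy=3.3,interpolation=cv2.INTER_CUBIC))
print([ (v,im[v,316].tolist()) for v in list(range(222,230))+list(range(262,272))+list(range(380,424,2))])
im15=cv2.imread("pics/w15.png");print([ (v,im15[v,316].tolist()) for v in list(range(264,272))+list(range(380,424,4))])
```

```text
0 shoulder far 266.3795468246934 263.922862908277 handle top far/near 378.52704495062505 431.6892975937245 tip far 222.27610799093603
-0.0005 shoulder far 267.35023173436866 264.8812490215567 handle top far/near 379.7946598630755 432.64480528269206 tip far 222.89871096679434
-0.0015 shoulder far 269.28505361582666 266.79175378815347 handle top far/near 382.30777870838403 434.53911780608246 tip far 224.14206656203942
-0.003 shoulder far 272.1708322096682 269.6417571575416 handle top far/near 386.0227168100518 437.33937380297493 tip far 226.00243586471802
[(222, [57, 58, 60]), (223, [93, 99, 102]), (224, [99, 108, 110]), (225, [89, 65, 76]), (226, [79, 64, 71]), (227, [74, 78, 80]), (228, [74, 75, 79]), (229, [74, 76, 79]), (262, [77, 77, 82]), (263, [77, 77, 82]), (264, [77, 78, 82]), (265, [79, 80, 84]), (266, [58, 59, 62]), (267, [32, 31, 33]), (268, [12, 9, 11]), (269, [14, 13, 16]), (270, [16, 17, 17]), (271, [16, 17, 20]), (380, [102, 49, 14]), (382, [111, 53, 16]), (384, [131, 65, 19]), (386, [47, 27, 16]), (388, [21, 18, 22]), (390, [21, 18, 20]), (392, [19, 19, 20]), (394, [21, 19, 21]), (396, [20, 19, 23]), (398, [20, 19, 22]), (400, [20, 18, 21]), (402, [20, 19, 21]), (404, [18, 17, 20]), (406, [22, 21, 23]), (408, [20, 20, 21]), (410, [19, 20, 22]), (412, [20, 20, 22]), (414, [23, 21, 24]), (416, [18, 20, 21]), (418, [19, 18, 20]), (420, [21, 21, 24]), (422, [20, 19, 21])]
[(264, [117, 117, 121]), (265, [121, 122, 125]), (266, [110, 110, 114]), (267, [70, 70, 72]), (268, [14, 15, 14]), (269, [16, 18, 20]), (270, [17, 17, 18]), (271, [23, 22, 22]), (380, [115, 57, 17]), (384, [146, 73, 21]), (388, [25, 24, 27]), (392, [25, 23, 26]), (396, [23, 22, 26]), (400, [23, 24, 26]), (404, [22, 23, 24]), (408, [25, 25, 25]), (412, [24, 24, 26]), (416, [25, 24, 27]), (420, [26, 24, 26])]
```

View pics/w17h.png

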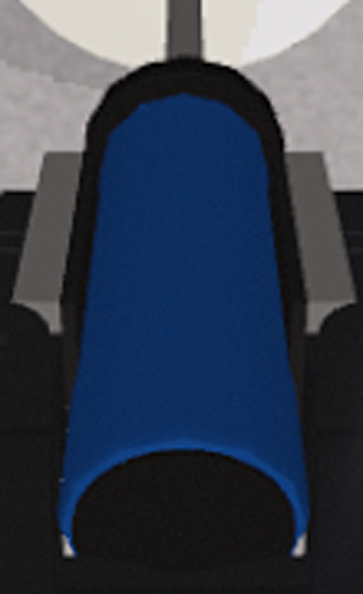

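Handle top, shoulder and tip all agree with an upright probe, tilt well under 1°. Lower it to just above the neck and compare again at nearly equal heights.

```bash
python3 -m inch '[[[0,3,0,0],[0,8,0,0],[0,13,0,0],[0,17,0,0],[0,20,0,0],[0,21,0,0],[0,21,0,0],[0,21,0,0],[0,21,0,0]]]'
python3 - <<'E'
from h import *
s=env.get_state(); print(s["tcp_pos"],Rt(s)[:,1]);im=env.read_camera("wrist");cv2.imwrite("pics/w18.png",im)
cv2.imwrite("pics/w18z.png",cv2.resize(im[190:300,250:380],None,fx=5,fy=5,interpolation=cv2.INTER_CUBIC))
np.save("pics/w18.npy",[s],allow_pickle=True)
P=[]
for i in range(4): env.read_camera("top"); P.append(env.get_state()["tcp_pos"])
print(np.array(P).round(4))
m=env.read_camera("scene");cv2.imwrite("pics/s18.png",cv2.resize(m[150:350,240:400],None,fx=3,fy=3,interpolation=cv2.INTER_CUBIC))
E
```

```text
clock: 22.8
tcp_pos: [0.6363, -0.1292, 0.2571]
orientation: [-0.5, 0.5, -0.5, 0.5]
wrist_force: [-0.2, -0.3, -0.7]
finger_gap: 0.0228
[ 0.63634533 -0.12922775  0.25707423] [ 5.19408878e-04 -2.28908914e-04 -9.99999839e-01]
[[ 0.6363 -0.1292  0.257 ]
 [ 0.6363 -0.1292  0.257 ]
 [ 0.6363 -0.1292  0.257 ]
 [ 0.6362 -0.1292  0.2569]]
```

View pics/w18z.png

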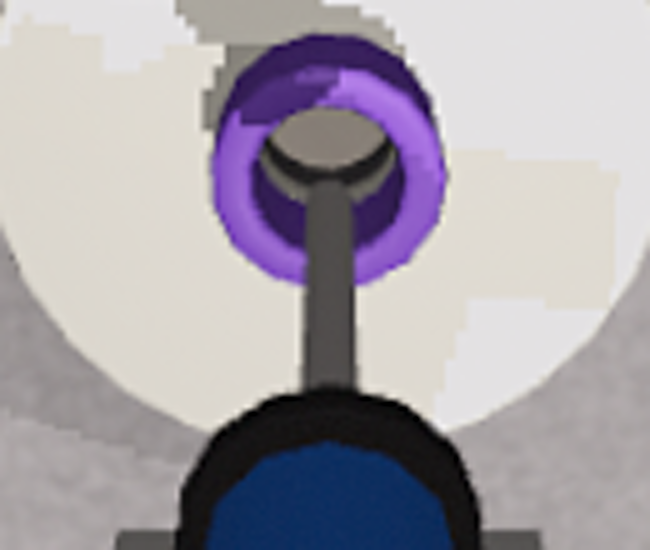

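View pics/s18.png

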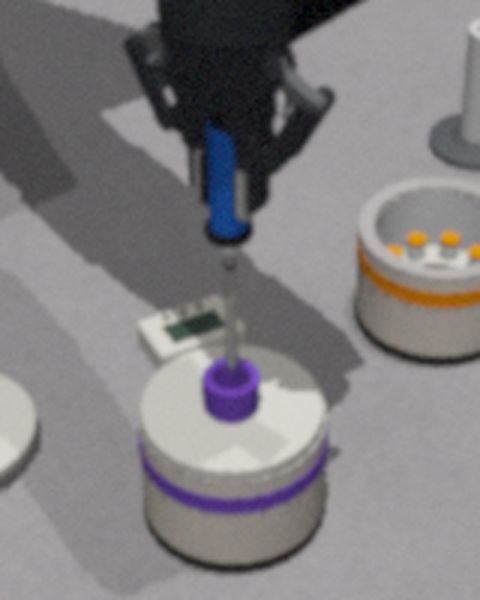

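The tip has its far edge at about (316,226) and the port mouth centre is at (316,225.5). Work out the relative offset.

Run:
```python
from h import *
s=np.load("pics/w18.npy",allow_pickle=True)[0]; im=cv2.imread("pics/w18.png")
zt=s["tcp_pos"][2]-.1303
far=plane(ray("wrist",(316,225.7),s),zt)
# outer ring left/right edges & bottom
m=hsvmask(im,*PUR)
for v in range(205,248,3):
    u=np.where(m[v,270:360])[0]+270; print(v,u.min(),u.max(),end="; ")
for vb in (246.5,247.2): print("near edge->centre y",plane(ray("wrist",(316,vb),s),.121)[1]+.019)
print("mid",plane(ray("wrist",(316,225.5),s),.121),"tip",far[1]-.0035,zt, far[0])
```

```text
205 298 332; 208 296 334; 211 295 335; 214 294 335; 217 293 337; 220 293 337; 223 292 338; 226 293 338; 229 293 338; 232 294 337; 235 295 336; 238 296 333; 241 299 331; 244 303 326; Traceback (most recent call last):
  File "<stdin>", line 8, in <module>
    return umr_minimum(a, axis, None, out, keepdims, initial, where)
ValueError: zero-size array to reduction operation minimum which has no identity
```

Run:
```python
from h import *
s=np.load("pics/w18.npy",allow_pickle=True)[0]
zt=s["tcp_pos"][2]-.1303
far=plane(ray("wrist",(316,225.7),s),zt)
for vb in (246,247): print("near edge->centre y",plane(ray("wrist",(316,vb),s),.121)[1]+.019)
print("mid",plane(ray("wrist",(315.4,225.5),s),.121),"tip",far[1]-.0035,zt, far[0])
```

```text
near edge->centre y -0.12830599739367377
near edge->centre y -0.12916160699597903
mid [ 0.6360115  -0.13011185  0.121     ] tip -0.13202058736094086 0.12677423222706488 0.6364691321568577
```

Offset is under about 1–2 mm, and the tip's rounding explains part of that. With 8.5 mm radial clearance, I'll nudge +0.7 mm in y and lower slowly.

```bash
python3 -m inch '[[[-0.7,1,0,0],[-0.7,4,0,0],[-0.7,10,0,0],[-0.7,18,0,0],[-0.7,27,0,0],[-0.7,36,0,0],[-0.7,45,0,0],[-0.7,53,0,0],[-0.7,58,0,0],[-0.7,60,0,0]]]' && python3 -m inch '[[[0,3,0,0],[0,8,0,0],[0,14,0,0],[0,20,0,0],[0,25,0,0],[0,28,0,0],[0,29,0,0],[0,29,0,0],[0,29,0,0]]]'
python3 - <<'E'
from h import *
s=env.get_state(); print(s["tcp_pos"],s["wrist_force"],s["ft_torque"],Rt(s)[:,1]);im=env.read_camera("wrist");cv2.imwrite("pics/w19.png",im)
cv2.imwrite("pics/w19z.png",cv2.resize(im[200:320,235:395],None,fx=5,fy=5,interpolation=cv2.INTER_CUBIC))
np.save("pics/w19.npy",[s],allow_pickle=True)
m=env.read_camera("scene");cv2.imwrite("pics/s19.png",m);cv2.imwrite("pics/s19z.png",cv2.resize(m[210:310,270:370],None,fx=6,fy=6,interpolation=cv2.INTER_CUBIC))
cv2.imwrite("pics/t19.png",env.read_camera("top"))
E
```

```text
clock: 24.1
tcp_pos: [0.6359, -0.1284, 0.1959]
orientation: [0.5, -0.5, 0.5, -0.5]
wrist_force: [0.1, 1.0, -0.6]
finger_gap: 0.0225
clock: 25.0
tcp_pos: [0.6363, -0.1285, 0.168]
orientation: [-0.5, 0.5, -0.5, 0.5]
wrist_force: [0.4, -1.1, -0.7]
finger_gap: 0.0225
[ 0.63634736 -0.12850191  0.16801537] [ 0.43072447 -1.14337786 -0.66394767] [ 0.03570356 -0.02266589 -0.03709676] [ 3.88386096e-04 -1.92949876e-04 -9.99999906e-01]
```

View pics/w19z.png

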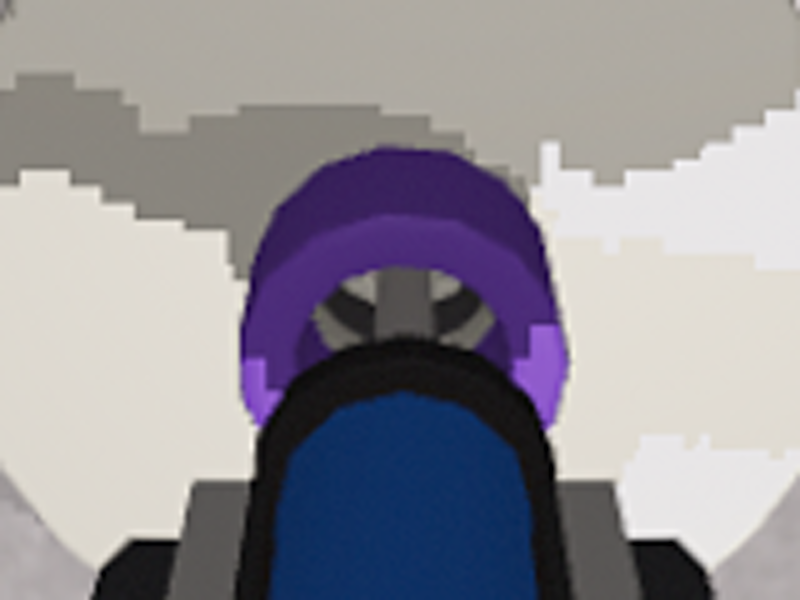

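View pics/s19z.png

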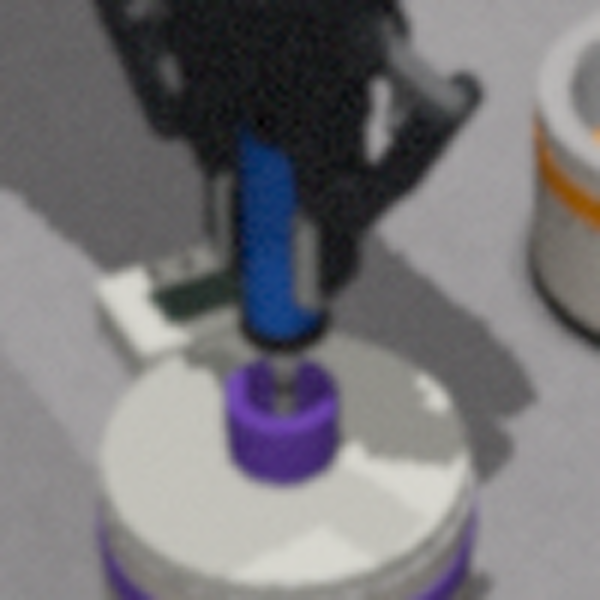

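The stem is centred in the port: stem at 405 against a port mid of about 405 in the wrist zoom, and 284 against 283 in the scene zoom. The dark mark shows near the mouth. Check the mark height in the scene camera before the last 2.5 mm.

Run:
```python
from h import *
m=cv2.imread("pics/s19.png");cv2.imwrite("pics/s19y.png",cv2.resize(m[250:300,300:335],None,fx=12,fy=12,interpolation=cv2.INTER_NEAREST))
f=lambda z,dx=0,dy=0:((proj("scene",[.636+dx,-.130+dy,z])-[300,250])*12).round(1)
print("port top",f(.121),"mark at TCP.168",f(.168-.1305+.086),"mark+-1.5",f(.1250),f(.122),"shoulder bottom",f(.168-.1305+.110), "disc edges centre",f(.095))
for a in range(0,360,45): print(a,f(.121,.019*np.cos(np.radians(a)),.019*np.sin(np.radians(a))),end=" ")
t=cv2.imread("pics/t19.png");cv2.imwrite("pics/t19z.png",cv2.resize(t[180:260,330:410],None,fx=6,fy=6))
```

```text
port top [188.4 291.2] mark at TCP.168 [188.2 279.7] mark+-1.5 [188.1 272.8] [188.3 286.6] shoulder bottom [186.4 167.8] disc edges centre [190.3 408.7]
0 [284.2 338.5] 45 [305.2 278.3] 90 [258.1 226.7] 135 [171.2 212.9] 180 [ 94.2 244.6] 225 [ 71.2 304.1] 270 [117.2 357.1] 315 [206.  371.6]
```

View pics/s19y.png

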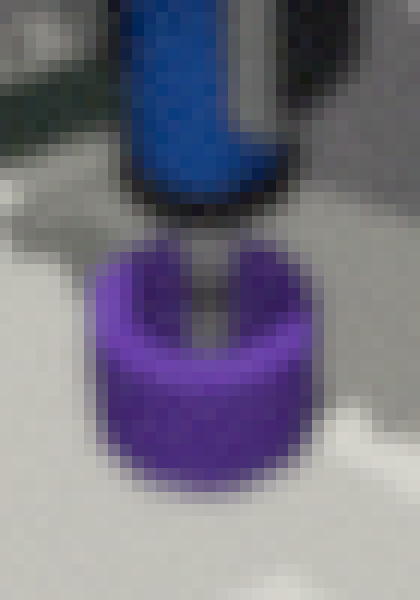

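View pics/t19z.png

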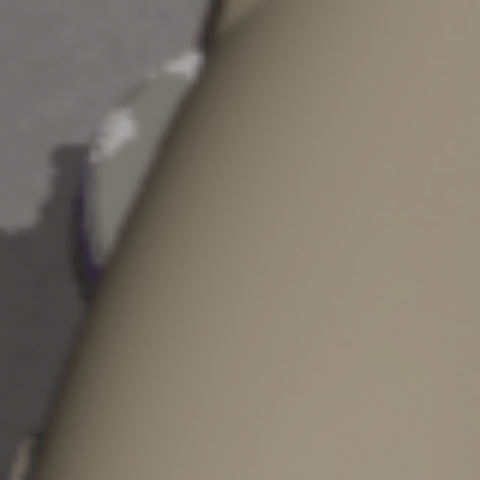

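In the scene zoom the mark (dark band at v≈295) sits about 2.5 mm above the mouth centre (≈306). That agrees with the kinematics. Final 2.5 mm, then settle.

```bash
python3 -m inch '[[[0,0.5,0,0],[0,1,0,0],[0,1.5,0,0],[0,2,0,0],[0,2.5,0,0],[0,2.5,0,0],[0,2.5,0,0],[0,2.5,0,0],[0,2.5,0,0],[0,2.5,0,0]]]'
python3 - <<'E'
from h import *
s=env.get_state(); im=env.read_camera("wrist");cv2.imwrite("pics/w20z.png",cv2.resize(im[200:320,235:395],None,fx=5,fy=5,interpolation=cv2.INTER_CUBIC))
P=[]
for i in range(5):
    m=env.read_camera("scene") ; q=env.get_state(); P.append(q["tcp_pos"])
print(np.array(P).round(4),q["wrist_force"],q["ft_torque"],abs(q["qvel"]).max(),Rt(q)[:,1])
cv2.imwrite("pics/s20.png",m);cv2.imwrite("pics/s20y.png",cv2.resize(m[250:300,300:335],None,fx=12,fy=12,interpolation=cv2.INTER_NEAREST))
E
```

```text
clock: 26.15
tcp_pos: [0.6362, -0.1285, 0.1653]
orientation: [-0.5, 0.5, -0.5, 0.5]
wrist_force: [-0.3, -0.9, -0.5]
finger_gap: 0.0226
[[ 0.6362 -0.1285  0.1653]
 [ 0.6362 -0.1285  0.1653]
 [ 0.6362 -0.1285  0.1653]
 [ 0.6362 -0.1285  0.1653]
 [ 0.6362 -0.1285  0.1653]] [-0.10705427  0.11590189 -1.02070988] [-0.06050238  0.02699952  0.01921893] 0.0008220638960050827 [ 2.22726328e-05 -1.08204502e-04 -9.99999994e-01]
```

View pics/s20y.png

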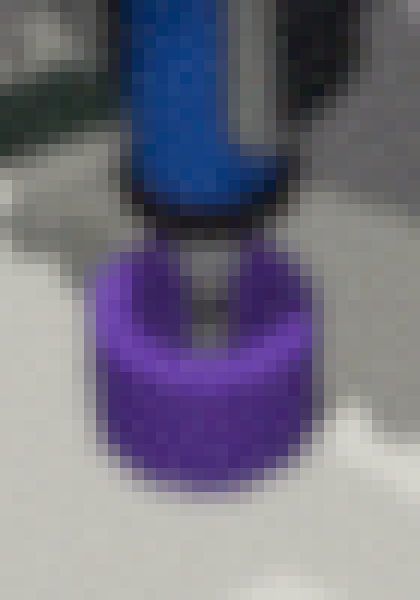

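View pics/w20z.png

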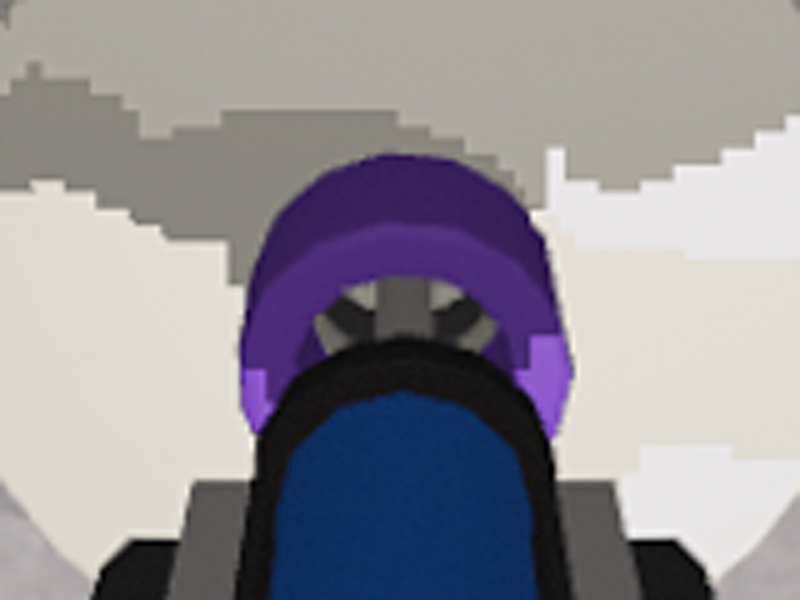

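View pics/s20.png

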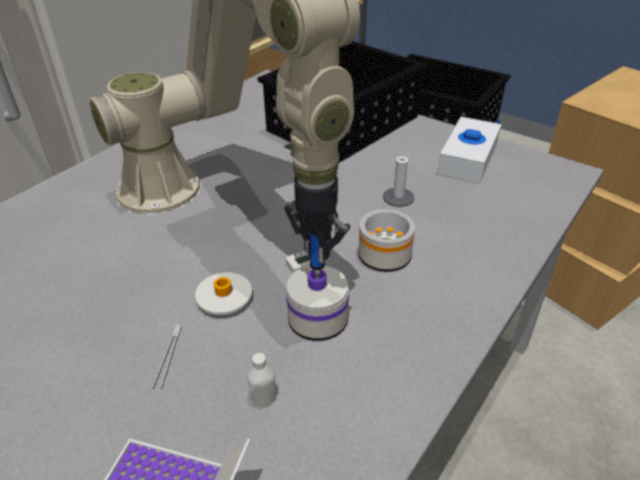

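The mark (v≈308) is level with the mouth centre (≈306), the stem is centred with clear gaps, the arm is still, and the other items are where they were. Handing in.

```bash
python3 -c "
from workcell import env
print(env.hand_in()); s=env.get_state(); print(s['clock'],s['tcp_pos'])"
```

```text
the job is handed in; nothing more can be done
None
the job is handed in; nothing more can be done
```

The job is handed in at about 26.5 s of the 51 s allowed. The purple lid is fully home on the purple canister. The probe is held upright in the port with its depth mark level with the top of the neck.

**Lid:** I lowered it until the force rose to about 10 N, eased most of the push off, then opened the fingers. Two wrist views afterwards put the port top at (0.636, -0.130, 0.1216), against 0.121 for fully home. A cruder check from the apparent ring size gave 0.113; I trusted the two-view result, which the contact height also matched.

**Probe:**
- **Depth:** the mark is within about 1 mm of the neck top, by both the arm's position and the scene picture.
- **Tilt:** the gripper axis was within 0.01° of vertical at the end. The handle, shoulder and tip lined up with an upright probe to well under 1°.
- **Centring:** x agrees to about 0.5 mm. In y the checks disagreed: the wrist view read 1 to 3 mm one way, and the scene view and arm position 0.5 to 2 mm the other. I left it between them, with 8.5 mm of radial clearance.
- **Contact:** no sideways contact force showed (under about 1 N), and the arm was still.

In the last scene picture the amber lid, logger, forceps and bottle were where they started.

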